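# Open up the wood lathe for sanding

## Task

Open up the small bench lathe so that the cup in its chuck can be sanded: push the clear, counterweighted guard up past its balance point so that it stays raised on its own, and push the tailstock back along the bed, away from the cup, as far as it goes. Just push with the fingers: do not grip the tailstock, do not knock the cup, and leave the loose things on and around the lathe where they are.

Things in the scene. Friction and masses are not known exactly. Their poses are not given: they have to be found in the camera images.
- lathe: Bench wood lathe, fixed: pale bed 750 x 110 mm, steel ways 77 mm above the bench, spindle axis 177 mm up. Origin on the bench under the spindle axis, midway along the guard; x to the rear (away from the robot), y along the bed to the headstock, z up. Below the cup at y -30 mm a green banjo (empty tool-rest holder), to x -105 mm, 130 mm high
- headstock_top (a point): middle of the flat top of the green headstock, 255 mm above the bench; it is 147 mm wide (lathe x), y +120 to +340 mm of the lathe, its handwheel to +370 mm; small loose things stand on it. Its black chuck, 84 mm in diameter, spans lathe y +60 to +100 mm
- guard (a joint): guard hinge angle, rad: 0 shut on its stop, growing as the front rail goes up and to the rear. Balances at about 0.62: let go below that it falls shut, above that it swings on by itself to its open stop at 1.40 and stays. Damped, about 0.45 N m s/rad; at the rail about 2 N starts it, less towards the balance
- guard_rail (a point): middle of the guard's front bottom rail: round yellow bar, 16 mm in diameter, 200 mm long, along the lathe's y; shut, 220 mm above the bench and 110 mm in front of (x -110 mm from) the spindle axis. Free space for fingers below it and behind it (chuck and cup at least 60 mm behind); a clear pane rises from it, leaning to the rear. Turns with the guard
- guard_hinge (a point): middle of the hinge axis (along the lathe's y), 125 mm behind the spindle axis, 150 mm above the bench, 245 mm from the rail, which moves in an arc about it. The guard: clear panes in a yellow tube frame 205 mm wide, lathe y -104 to +104 mm, top 306 mm up when shut; two tails behind the hinge carry a dark counterweight bar. Fixed, with the lathe's axes
- tailstock (a joint): how far the tailstock stands back along the bed, m: 0 with its centre touching the cup, 0.12 against the stop at the end of the bed. It slides freely (its clamp is loose) with about 5 N of friction and 12 N s/m of drag. Its two upright sides, lathe x -39 and +39 mm, are tailstock_c0 and tailstock_c1
- tailstock_face (a point): point of the tailstock's flat upright face towards the chuck, 203 mm above the bench, on the bed's centre line, above the quill. Green casting 78 mm wide (lathe x), 108 mm long, top 222 mm up; the steel quill (26 mm in diameter, top 190 mm up) and its centre reach 80 mm from this face to the cup. Lathe's axes: pushed along -y it slides back. Moves with it
- cup: turned wooden cup held in the chuck, 78 mm in diameter at most, 138 mm long; origin on the spindle axis at its chuck end (lathe y +55 mm), its free end at lathe y -83 mm. Not to be knocked
- gouge: turning gouge, dark wooden handle and steel shaft, 400 mm long, 32 mm thick, lying on the bench in front of the lathe; origin at half length, its x axis along it. Leave alone
- tool_rest: dark steel T-shaped tool rest, 160 mm by 90 mm, 19 mm high, lying on the bench to the right. Leave alone
- bowl: wooden bowl, 130 mm across, 50 mm high, on the bench; origin under its middle. Leave alone
- sanding_block: cork sanding block 110 x 60 x 35 mm on the bench; origin under its middle. Leave alone
- wax_jar: small jar, 60 mm across, 55 mm high, on the bench in front of the lathe bed, about below the guard's rail; origin under its middle. Leave alone
- oil_tin: round tin, 60 mm across, 90 mm high, standing on top of the headstock; origin under its middle. Leave alone
- chuck_key: steel T-shaped chuck key, 90 mm by 76 mm, 13 mm thick, lying on top of the headstock. Leave alone

How it is judged:
By the outcome, as a careful person would: the job done as asked, in the order asked, and still so for the second after the job is handed in, with the robot touching nothing.
It also fails if it takes over 56 s, if anything falls off the work surface, if the arm or the gripper's body presses on something with over 40 N, if the wrist force passes 120 N, or if a joint passes its speed limit or range.

## Robot

A 6-joint arm with a two-finger parallel gripper is mounted at the origin on the work surface. World frame = base frame: x ahead of the robot, y to its left, z up, the work surface at z = 0. Lengths are in m, angles in rad, forces in N, time in s.
With the tool pointing down it reaches from about 0.2 to 0.875 m from the base axis. Payload 3.4 kg.
Tool frame: the origin (TCP) lies on the mounting face of the last link; the fingertips stand 199 mm ahead of it and the grasp point (between the pads) lies 180 mm ahead of it; z points along the fingers, y is the line along which they close (so a half turn about z gives the same grasp; the last joint's range is limited). The gripper opens to 94 mm and grips with 3 to 60 N. Pads are 16 mm wide; open, the fingers measure 119 mm over their backs; the gripper's body (75 mm by 177 mm) begins 78 mm behind the grasp point.
Start: joints at [-1.429, 0.276, 1.505, -0, 1.361, -0.121], TCP at [0.149, -0.555, 0.405] pointing down, gripper open.
Joint ranges: [-2.89, 2.89], [-0.75, 2.08], [0.22, 2.7], [-1.18, 4.32], [0.11, 2.71], [-2.7, 2.7]. Speed limits (rad/s): [2.57, 2.57, 3.14, 3.14, 3.14, 3.14].

## Interface

Orientations are given as a unit quaternion [w, x, y, z].
In Python, from plant import observe, camera, r gives the robot as it stands. The module is installed in compiled form; this text tells all that it offers.
- The arm moves only by the tool play_rows, never from a script. Its argument "increments" is a list of rows, each an object of numbers: "x", "y", "z": the shift along the tool's x, y, z each as a share of 0.6 m, from -1 to 1; "ax", "ay", "az": the turn, a rotation vector about the tool's x, y, z each as a share of 360 degrees, from -1 to 1. A call has 1 to 10 rows; each row is the pose to reach, as a shift and turn from the pose commanded when the call began, along the tool's axes at that moment, turning the shorter way round; what a row does not reach only later rows make up. A row lasts 1/10 s, in which the tool goes at most 50 mm and 8.59 degrees, less where a joint would pass 70% of its speed; a pose out of reach is approached as far as the arm can. A call with a number of a shift or a turn outside -1 to 1 is refused whole. A call with a gripper value outside its range is refused whole. "jaw" is the gripper's target within -1 to 1 (fully open at 1, half-way at 0, shut at -1), set as the call begins (left out, the last holds). The fingers move at their own pace and stop on an object; "force" is the grip in N (left out, the last holds). Time passes only in rows, so rows that repeat a pose let the fingers close. It gives the time, the measured TCP pose, the force, the opening and the grip force at its end, in the units of the state.
- observe(): the state, without advancing time (a new reading comes with each control period).
- camera(name): name is "scene" or "top" or "wrist"; returns a dict with "img" (420x560x3 uint8, red, green, blue), "depth" (420x560 float32, m along the optical axis (not along the pixel's ray), 0 where there is no reading), "camera_matrix" (3x3 intrinsics, pixels), "R" (3x3) and "t" (3): a world point X has camera coordinates R X + t. Camera axes: x right, y down, z forward; pixel columns grow to the right and rows downward; lengths in m; the calibration is good to about 2 mm. A picture is of the moment at which its call begins.
- r.hand_in(): hands the job in; it is judged then, once.
The state is a dict: "clock": time; "qpos": joint angles; "joint_vel": joint speeds; "tau": joint torques, N m; "tcp_pos": TCP position; "orientation": TCP orientation; "ft_force": force on the tool from outside, world axes, zero at the start; "wrist_torque": the same for the moment, N m; "opening": finger opening in m; "grip_force": force on a finger pad.
Only numpy, scipy, OpenCV 4.12 (cv2) and the standard library are available. Lean on these libraries where they do the work, as an engineer would, in place of code of your own. Each camera call takes 0.05 s, during which the arm holds its last target. There are 200 camera calls.

## Working session

There is one attempt and no reset: what is moved stays moved. The work goes in short steps, Python scripts to look and compute and a tool call to move; the robot and the scene stay as the last step left them, time stands still between calls to the robot, and variables do not carry over. Pictures are saved under pics/ and viewed, at most 10 in all, crops included, and the job is handed in when it is done.

Besides the shell and the picture viewer there is one more tool, called after "Emit:" as name([rows], argument=value, ...), one row to a line, values as JSON. play_rows: Moves the arm, as the interface text tells. Its arguments: {"type":"object","properties":{"increments":{"type":"array"},"jaw":{"type":"number"},"force":{"type":"number"}},"required":["increments"]}

```bash
mkdir -p pics; ls
cat > h.py <<'E'
import numpy as np, cv2
from plant import observe, camera, r
def snap(n,f):
    c=camera(n); cv2.imwrite(f'pics/{f}.png',c['img'][:,:,::-1]); np.savez(f'pics/{f}.npz',**c); return c
def world(c,u,v):
    d=c['depth'][v,u]; p=np.linalg.inv(c['camera_matrix'])@np.array([u,v,1])*d
    return c['R'].T@(p-c['t'])
def proj(c,X):
    p=c['camera_matrix']@(c['R']@np.asarray(X)+c['t']); return p[:2]/p[2]
E
python3 - <<'E'
from h import *
print(observe())
for n in ('scene','top'): snap(n,n+'0')
a=cv2.imread('pics/scene0.png');b=cv2.imread('pics/top0.png')
E
```

```text
pics
{'clock': 0.0, 'qpos': array([-1.42899648e+00,  2.76616007e-01,  1.50608084e+00, -1.92916660e-05,
        1.36070932e+00, -1.21013842e-01]), 'joint_vel': array([ 5.85040724e-05, -1.10933204e-04,  6.48228355e-04,  1.64736282e-03,
        4.96991744e-04,  9.71331098e-04]), 'tau': array([ 1.31055105e-03, -4.04576111e+01, -2.37228137e+01,  7.01076910e-02,
        3.43458890e-02, -1.40027209e-04]), 'tcp_pos': array([ 0.14934051, -0.55506917,  0.40381328]), 'orientation': array([-9.06608500e-04,  9.91377865e-01,  1.31030937e-01, -1.88551537e-05]), 'ft_force': array([-0.49549145,  0.64339616, -0.07483128]), 'wrist_torque': array([-0.01282174, -0.02313748, -0.08940646]), 'grip_force': 0.0, 'opening': 0.09374308662353487}
```

View pics/scene0.png

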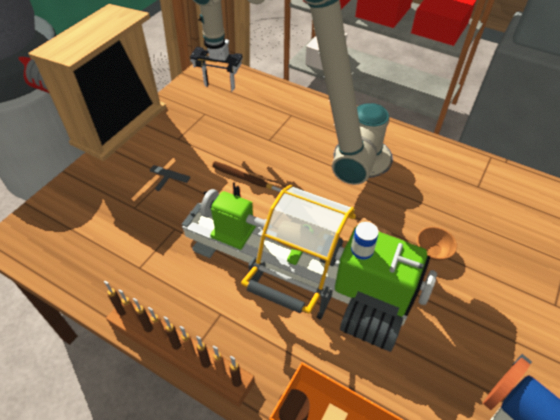

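View pics/top0.png

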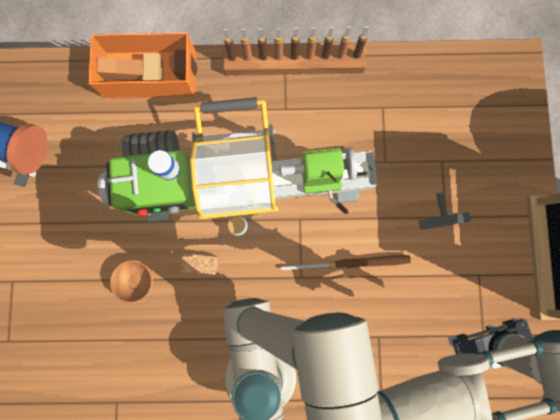

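The top view shows the headstock at (150,180), the guard at (232,178) with its front rail at about (237,213), and the tailstock at (322,170). The wax jar is at (237,227). The scene view looks from the rear and shows the guard shut. Next I'll fit the lathe's pose.

Run:
```python
from h import *
def cloud(f):
    c=dict(np.load(f'pics/{f}.npz')); d=c['depth']; v,u=np.mgrid[:420,:560]
    p=np.stack([u,v,np.ones_like(u)],-1)@np.linalg.inv(c['camera_matrix']).T*d[...,None]
    return c,(p-c['t'])@c['R']
c,P=cloud('top0'); print('campos',-c['R'].T@c['t'])
hsv=cv2.cvtColor(c['img'],cv2.COLOR_RGB2HSV); g=(hsv[...,0]>40)&(hsv[...,0]<75)&(hsv[...,1]>120)
def rect(m,name):
    q=P[m][:,:2].astype(np.float32); R=cv2.minAreaRect(q*1000); print(name,m.sum(),R,P[m][:,2].mean()); return R
z=P[...,2]
k=np.ones((3,3),np.uint8)
rect(g&(abs(z-.255)<.008),'head')
m=g&(abs(z-.222)<.008); m[:,:270]=0
rect(m,'tail')
# ways/bed outline
m=(z>.06)&(z<.09)&(hsv[...,1]<60); m[:,:270]=0; m[:, 385:]=0; m[210:]=0
rect(m,'bed')
y=(hsv[...,0]>18)&(hsv[...,0]<32)&(hsv[...,1]>150)&(z>.1)
m=y.copy(); m[:200]=0; m[225:]=0; m[:,:190]=0;m[:,285:]=0
q=P[m]; s=(abs(q[:,2]-.225)<.02); print('rail',s.sum(), q[s].mean(0)); print(cv2.fitLine(q[s][:,:2].astype(np.float32),cv2.DIST_HUBER,0,.01,.01).ravel(), np.percentile(q[s],[1,99],axis=0))
def blob(m,n):
    print(n,m.sum(),np.median(P[m],0).round(3),P[m].min(0).round(3),P[m].max(0).round(3))
a=(z>.02)&(z<.09); a[:217]=0;a[240:]=0;a[:,:215]=0;a[:,255:]=0; blob(a,'jar')
a=(z>.3); a[:145]=0;a[180:]=0;a[:,:140]=0;a[:,180:]=0; blob(a,'tin')
```

```text
campos [ 0.33618415 -0.07710683  1.38212168]
head 2676 ((579.2601318359375, 82.59259033203125), (137.19850158691406, 594.5480346679688), 4.534963130950928) 0.25379285792599826
tail 914 ((605.6434326171875, -189.0302276611328), (74.65373229980469, 106.7038803100586), 5.526132583618164) 0.22025759612899307
bed 1685 ((625.453125, -199.12228393554688), (334.4024353027344, 195.51158142089844), 85.41224670410156) 0.07280628222645363
rail 188 [0.47060156 0.0476588  0.22606231]
[ 0.08598267 -0.99629664  0.47416705  0.00424688] [[ 0.46069848 -0.05621515  0.21909763]
 [ 0.48499466  0.1465392   0.24216277]]
jar 284 [0.455 0.064 0.054] [0.427 0.036 0.02 ] [0.483 0.092 0.062]
tin 570 [0.583 0.216 0.343] [ 0.336 -0.077  0.3  ] [0.615 0.248 1.382]
```

Run:
```python
from h import *
def cloud(f):
    c=dict(np.load(f'pics/{f}.npz')); d=c['depth']; v,u=np.mgrid[:420,:560]
    p=np.stack([u,v,np.ones_like(u)],-1)@np.linalg.inv(c['camera_matrix']).T*d[...,None]
    return c,(p-c['t'])@c['R']
c,P=cloud('top0'); z=P[...,2]
hsv=cv2.cvtColor(c['img'],cv2.COLOR_RGB2HSV); g=(hsv[...,0]>40)&(hsv[...,0]<75)&(hsv[...,1]>120)
m=g&(abs(z-.255)<.01); m[:,200:]=0
R=cv2.minAreaRect((P[m][:,:2]*1000).astype(np.float32)); print(R)
H=np.array(R[0])/1000; T=np.array([.6056,-.189])
for yaw in (np.arctan2(-(H-T)[0],(H-T)[1]),np.radians(5)):
    ex=np.array([np.cos(yaw),np.sin(yaw)]);ey=np.array([-ex[1],ex[0]])
    O=H-.23*ey; print(np.degrees(yaw),'O',O,'rail->O',np.array([.47417,.00425])+0)
    L=lambda p:((np.array(p)[:2]-O)@ex,(np.array(p)[:2]-O)@ey)
    print('rail L',L([.4706,.0477]),'tail',L(T),'tailface y',L(T)[1]+.054,'jar',L([.455,.064]))
    for n,p in dict(gouge=(345,262),gh=(408,259),gtip=(280,267),lever=(338,203),knob=(347,211)).items():
        w=P[p[1],p[0]]; print(n,w.round(3),np.round(L(w),3))
    # max height map around tailstock front
    a=(z>.1); a[:,:275]=0;a[:,380:]=0;a[:130]=0;a[225:]=0
    q=P[a]; l=np.stack([(q[:,:2]-O)@ex,(q[:,:2]-O)@ey,q[:,2]],1)
    print('near tail', l.min(0),l.max(0)); s=l[:,0]<-.05; print(l[s].round(3)[:25])
```

```text
((564.1151123046875, 276.1763916015625), (137.73141479492188, 206.86631774902344), 5.005125999450684)
5.09621197353909 O [0.58454565 0.0470856 ] rail->O [0.47417 0.00425]
rail L (np.float64(-0.11344064404475614), np.float64(0.010733591201616618)) tail (np.float64(-3.8822161833636406e-17), np.float64(-0.2370225596376934)) tailface y -0.1830225596376934 jar (np.float64(-0.12753107266271377), np.float64(0.028354880069410615))
gouge [ 0.339 -0.264  0.025] [-0.272 -0.289]
gh [ 0.345 -0.457  0.028] [-0.283 -0.481]
gtip [ 0.327 -0.064 -0.002] [-0.267 -0.088]
lever [ 0.51  -0.238  0.116] [-0.1   -0.277]
knob [ 0.483 -0.259  0.142] [-0.128 -0.296]
near tail [-0.25841154 -0.35913676  0.1000079 ] [ 0.05173874 -0.09245572  1.38212168]
[[-0.258 -0.102  1.382]
 [-0.258 -0.102  1.382]
 [-0.258 -0.102  1.382]
 [-0.258 -0.102  1.382]
 [-0.258 -0.102  1.382]
 [-0.258 -0.102  1.382]
 [-0.258 -0.102  1.382]
 [-0.258 -0.102  1.382]
 [-0.258 -0.102  1.382]
 [-0.258 -0.102  1.382]
 [-0.258 -0.102  1.382]
 [-0.258 -0.102  1.382]
 [-0.258 -0.102  1.382]
 [-0.258 -0.102  1.382]
 [-0.258 -0.102  1.382]
 [-0.25
[... 750 characters left out ...]
0.128 -0.296]
near tail [-0.25785428 -0.35919372  0.1000079 ] [ 0.05244182 -0.09265082  1.38212168]
[[-0.258 -0.102  1.382]
 [-0.258 -0.102  1.382]
 [-0.258 -0.102  1.382]
 [-0.258 -0.102  1.382]
 [-0.258 -0.102  1.382]
 [-0.258 -0.102  1.382]
 [-0.258 -0.102  1.382]
 [-0.258 -0.102  1.382]
 [-0.258 -0.102  1.382]
 [-0.258 -0.102  1.382]
 [-0.258 -0.102  1.382]
 [-0.258 -0.102  1.382]
 [-0.258 -0.102  1.382]
 [-0.258 -0.102  1.382]
 [-0.258 -0.102  1.382]
 [-0.258 -0.102  1.382]
 [-0.258 -0.102  1.382]
 [-0.258 -0.102  1.382]
 [-0.258 -0.102  1.382]
 [-0.258 -0.102  1.382]
 [-0.258 -0.102  1.382]
 [-0.258 -0.102  1.382]
 [-0.258 -0.102  1.382]
 [-0.258 -0.102  1.382]
 [-0.258 -0.102  1.382]]
```

```bash
python3 -c "
import cv2
a=cv2.imread('pics/top0.png')[120:240,180:390];b=cv2.imread('pics/scene0.png')[170:320,170:370]
a=cv2.resize(a,(525,300),interpolation=cv2.INTER_CUBIC);b=cv2.resize(b,(525,300*525//400*1),interpolation=cv2.INTER_CUBIC)[:300]
cv2.imwrite('pics/c1.png',cv2.vconcat([a,b]))"
```

```text
(no output)
```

View pics/c1.png

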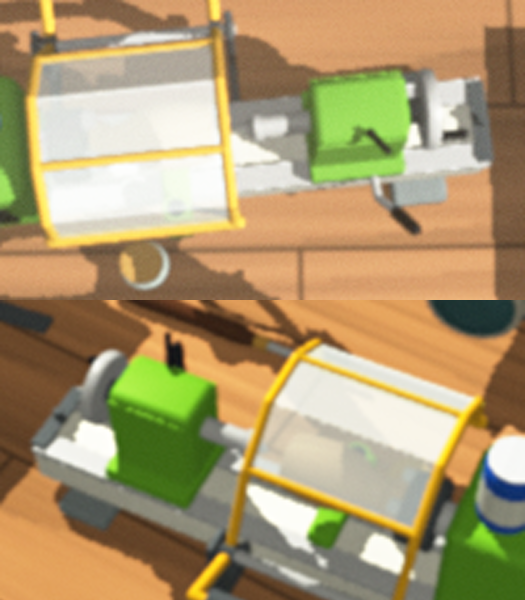

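```bash
cat >> h.py <<'E'
from scipy.spatial.transform import Rotation as Ro
yaw=np.radians(5.0); ex=np.array([np.cos(yaw),np.sin(yaw),0]); ey=np.array([-ex[1],ex[0],0]); ez=np.array([0,0,1.])
O=np.array([.5835,.0470,0])
def lat(x,y,z): return O+x*ex+y*ey+z*ez
def rot(t,az=0):   # tool z tilted t deg below horizontal, heading az deg from lathe x
    t=np.radians(t); h=Ro.from_euler('z',az,degrees=True).apply(ex)
    zz=np.cos(t)*h-np.sin(t)*ez; xx=np.sin(t)*h+np.cos(t)*ez
    return np.stack([xx,np.cross(zz,xx),zz],1)
def row(tip,R,L=.199):
    """increment from the present pose to have the fingertip at tip"""
    o=observe(); q=o['orientation']; R0=Ro.from_quat([q[1],q[2],q[3],q[0]])
    tcp=tip-L*R[:,2]
    d=R0.inv().apply(tcp-o['tcp_pos'])/.6; a=(R0.inv()*Ro.from_matrix(R)).as_rotvec()/(2*np.pi)
    print('tcp',tcp.round(3),'n',(np.linalg.norm(d)*12).round(1),(np.linalg.norm(a)*360/8.59).round(1),'row',dict(zip(['x','y','z','ax','ay','az'],np.r_[d,a].round(4).tolist())))
def st():
    o=observe(); q=o['orientation']; R=Ro.from_quat([q[1],q[2],q[3],q[0]]).as_matrix(); tip=o['tcp_pos']+.199*R[:,2]-O
    print('t',o['clock'],'q',o['qpos'].round(3),'tcp',o['tcp_pos'].round(3),'tipL',np.round([tip@ex,tip@ey,tip[2]],3),'tilt',np.degrees(np.arcsin(-R[2,2])).round(1),'F',o['ft_force'].round(1),'op',o['opening'])
E
python3 - <<'E'
from h import *
R=rot(60); row(np.array([.30,-.20,.38])+.199*R[:,2],R)
E
```

```text
tcp [ 0.3  -0.2   0.38] n 7.7 3.7 row {'x': 0.3962, 'y': -0.5062, 'z': 0.0407, 'ax': -0.0076, 'ay': 0.0831, 'az': 0.0272}
```

Emit:
play_rows([
  {"x":0.396,"y":-0.506,"z":0.04,"ax":-0.0076,"ay":0.083,"az":0.027},
  {"x":0.396,"y":-0.506,"z":0.04,"ax":-0.0076,"ay":0.083,"az":0.027},
  {"x":0.396,"y":-0.506,"z":0.04,"ax":-0.0076,"ay":0.083,"az":0.027},
  {"x":0.396,"y":-0.506,"z":0.04,"ax":-0.0076,"ay":0.083,"az":0.027},
  {"x":0.396,"y":-0.506,"z":0.04,"ax":-0.0076,"ay":0.083,"az":0.027},
  {"x":0.396,"y":-0.506,"z":0.04,"ax":-0.0076,"ay":0.083,"az":0.027},
  {"x":0.396,"y":-0.506,"z":0.04,"ax":-0.0076,"ay":0.083,"az":0.027},
  {"x":0.396,"y":-0.506,"z":0.04,"ax":-0.0076,"ay":0.083,"az":0.027},
  {"x":0.396,"y":-0.506,"z":0.04,"ax":-0.0076,"ay":0.083,"az":0.027},
  {"x":0.396,"y":-0.506,"z":0.04,"ax":-0.0076,"ay":0.083,"az":0.027},
], jaw=-1, force=10)

```text
clock: 1.1
tcp_pos: [0.3001, -0.1997, 0.3807]
orientation: [-0.01, 0.965, 0.044, 0.258]
ft_force: [0.4, 0.3, 0.4]
opening: 0.0174
grip_force: 0.0
```

Run:
```python
from h import *
st()
R=rot(35); row(lat(-.165,-.03,.18),R)
```

```text
t 1.1 q [-1.032 -0.134  2.091  0.557  1.013  0.187] tcp [ 0.3   -0.2    0.381] tipL [-0.204 -0.221  0.208] tilt 60.0 F [0.4 0.3 0.4] op 0.017449953594105793
tcp [ 0.259 -0.011  0.294] n 4.2 2.9 row {'x': -0.1054, 'y': -0.3191, 'z': 0.1045, 'ax': 0.0, 'ay': 0.0696, 'az': 0.0008}
```

```bash
cat >> h.py <<'E'
def under(th,t,y,az=0,gap=.022,past=.038,back=0.):
    """finger under the rail with guard angle th, tool tilt t deg"""
    e=np.radians(16.6)+th; rail=lat(.125-.245*np.cos(e),y,.15+.245*np.sin(e)); R=rot(t,az)
    return rail-gap*R[:,0]+(past-back)*R[:,2],R
E
python3 - <<'E'
from h import *
for t,az in ((45,15),(45,0)): row(*under(0,t,-.03,az,back=.08))
E
```

```text
tcp [ 0.302 -0.056  0.375] n 2.9 2.5 row {'x': 0.0171, 'y': -0.2382, 'z': 0.0202, 'ax': 0.0255, 'ay': 0.0416, 'az': -0.0324}
tcp [ 0.291 -0.009  0.375] n 3.8 1.8 row {'x': 0.0084, 'y': -0.3184, 'z': 0.0148, 'ax': 0.0001, 'ay': 0.0418, 'az': 0.0008}
```

Emit:
play_rows([
  {"x":0.017,"y":-0.238,"z":0.02,"ax":0.0255,"ay":0.0416,"az":-0.0324},
  {"x":0.017,"y":-0.238,"z":0.02,"ax":0.0255,"ay":0.0416,"az":-0.0324},
  {"x":0.017,"y":-0.238,"z":0.02,"ax":0.0255,"ay":0.0416,"az":-0.0324},
  {"x":0.017,"y":-0.238,"z":0.02,"ax":0.0255,"ay":0.0416,"az":-0.0324},
  {"x":0.017,"y":-0.238,"z":0.02,"ax":0.0255,"ay":0.0416,"az":-0.0324},
  {"x":0.017,"y":-0.238,"z":0.02,"ax":0.0255,"ay":0.0416,"az":-0.0324},
])

```text
clock: 1.7
tcp_pos: [0.3028, -0.0589, 0.3756]
orientation: [-0.065, 0.91, 0.158, 0.377]
ft_force: [0.7, -0.9, -0.4]
opening: 0.0003
grip_force: 0.0
```

Run:
```python
from h import *
st()
row(*under(0,45,-.03,15,back=.0))
row(*under(0,45,-.03,15,back=.08))
c=snap('wrist','w1'); c=snap('scene','s1');
```

```text
t 1.7 q [-0.883 -0.262  2.273  0.891  1.027 -0.102] tcp [ 0.303 -0.059  0.376] tipL [-0.153 -0.045  0.235] tilt 45.0 F [ 0.7 -0.9 -0.4] op 0.00031611152986560066
tcp [ 0.355 -0.037  0.318] n 1.6 0.0 row {'x': -0.0006, 'y': -0.0054, 'z': 0.1345, 'ax': 0.0007, 'ay': 0.0, 'az': -0.0005}
tcp [ 0.302 -0.056  0.375] n 0.1 0.0 row {'x': -0.0006, 'y': -0.0048, 'z': 0.0012, 'ax': 0.0007, 'ay': 0.0, 'az': -0.0005}
```

View pics/w1.png

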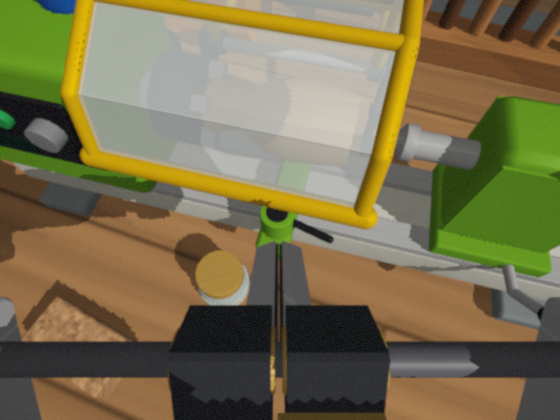

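The wrist view shows the rail running from (85,157) to (365,217), the finger tips just in front of it at (278,245), and the banjo below. I'll check the rail position from the wrist depth before going under.

Run:
```python
from h import *
c=dict(np.load('pics/w1.npz'))
for u,v in ((120,166),(180,177),(240,190),(300,203),(345,213)):
    w=world(c,u,v)-O; print(np.round([w@ex,w@ey,w[2]],4), c['img'][v,u])
for u,v in ((480,180),(490,130),(445,180)):
    w=world(c,u,v)-O; print(np.round([w@ex,w@ey,w[2]],4), c['img'][v,u])
```

```text
[-0.1128  0.0803  0.2253] [195 155   6]
[-0.1115  0.0352  0.2268] [201 163  15]
[-0.1111 -0.0076  0.2271] [202 163  12]
[-0.1109 -0.0486  0.2277] [204 163   4]
[-0.1107 -0.0782  0.2275] [206 166   9]
[-0.0267 -0.1855  0.1835] [40 70 12]
[ 0.0079 -0.1827  0.2061] [40 65 15]
[ 0.0158 -0.183   0.1193] [48 68 21]
```

Emit:
play_rows([
  {"x":0,"y":-0.005,"z":0.05},
  {"x":0,"y":-0.005,"z":0.1},
  {"x":0,"y":-0.005,"z":0.134},
  {"x":0,"y":-0.005,"z":0.134},
  {"x":0,"y":-0.005,"z":0.134},
])

```text
invalid input
```

Run:
```python
from h import *
st()
for i in range(1,19):
    th=i*.05
    row(*under(th,45+30*th,-.03,15,gap=.017))
```

```text
t 1.8 q [-0.883 -0.262  2.274  0.891  1.027 -0.102] tcp [ 0.303 -0.059  0.375] tipL [-0.153 -0.045  0.235] tilt 45.0 F [ 1.1 -0.7 -0.6] op 0.0006943891921493658
tcp [ 0.365 -0.034  0.337] n 1.5 0.2 row {'x': 0.0329, 'y': -0.0035, 'z': 0.1243, 'ax': 0.0006, 'ay': -0.0042, 'az': -0.0005}
tcp [ 0.372 -0.033  0.351] n 1.6 0.4 row {'x': 0.0584, 'y': -0.0017, 'z': 0.1153, 'ax': 0.0006, 'ay': -0.0083, 'az': -0.0005}
tcp [ 0.379 -0.031  0.366] n 1.6 0.5 row {'x': 0.0843, 'y': 0.0004, 'z': 0.1075, 'ax': 0.0005, 'ay': -0.0125, 'az': -0.0005}
tcp [ 0.388 -0.03   0.38 ] n 1.8 0.7 row {'x': 0.1105, 'y': 0.0027, 'z': 0.1007, 'ax': 0.0005, 'ay': -0.0167, 'az': -0.0005}
tcp [ 0.396 -0.028  0.393] n 2.0 0.9 row {'x': 0.137, 'y': 0.0053, 'z': 0.0951, 'ax': 0.0005, 'ay': -0.0208, 'az': -0.0006}
tcp [ 0.406 -0.027  0.407] n 2.2 1.0 row {'x': 0.1638, 'y': 0.008, 'z': 0.0907, 'ax': 0.0005, 'ay': -0.025, 'az': -0.0006}
tcp [ 0.416 -0.025  0.419] n 2.5 1.2 row {'x': 0.1907, 'y': 0.011, 'z': 0.0874, 'ax': 0.0005, 'ay': -0.0292, 'az': -0.0006}
tcp [ 0.427 -0.023  0.432] n 2.8 1.4 row {'x': 0.2177, 'y': 0.0142
[... 600 characters left out ...]
x': 0.3525, 'y': 0.0329, 'z': 0.0925, 'ax': 0.0005, 'ay': -0.0542, 'az': -0.0006}
tcp [ 0.501 -0.011  0.495] n 4.7 2.4 row {'x': 0.379, 'y': 0.0371, 'z': 0.0975, 'ax': 0.0005, 'ay': -0.0583, 'az': -0.0006}
tcp [ 0.514 -0.009  0.503] n 5.0 2.6 row {'x': 0.4053, 'y': 0.0415, 'z': 0.1037, 'ax': 0.0005, 'ay': -0.0625, 'az': -0.0006}
tcp [ 0.529 -0.007  0.511] n 5.4 2.8 row {'x': 0.4313, 'y': 0.046, 'z': 0.111, 'ax': 0.0004, 'ay': -0.0667, 'az': -0.0006}
tcp [ 0.543 -0.005  0.519] n 5.7 3.0 row {'x': 0.4569, 'y': 0.0506, 'z': 0.1194, 'ax': 0.0004, 'ay': -0.0708, 'az': -0.0006}
tcp [ 0.558 -0.002  0.525] n 6.0 3.1 row {'x': 0.482, 'y': 0.0554, 'z': 0.129, 'ax': 0.0004, 'ay': -0.075, 'az': -0.0006}
```

Emit:
play_rows([
  {"x":0,"y":-0.005,"z":0.05,"ax":0,"ay":0,"az":0},
  {"x":0,"y":-0.005,"z":0.1,"ax":0,"ay":0,"az":0},
  {"x":0,"y":-0.005,"z":0.134,"ax":0,"ay":0,"az":0},
  {"x":0,"y":-0.005,"z":0.134,"ax":0,"ay":0,"az":0},
  {"x":0,"y":-0.005,"z":0.134,"ax":0,"ay":0,"az":0},
])

```text
clock: 2.3
tcp_pos: [0.3549, -0.0353, 0.3182]
orientation: [-0.067, 0.91, 0.159, 0.377]
ft_force: [0.1, -0.0, -0.1]
opening: 0.0007
grip_force: 0.0
```

Run:
```python
from h import *
st()
for i in range(0,19):
    th=i*.05
    row(*under(th,45+30*th,-.03,15,gap=.017))
```

```text
t 2.3 q [-0.634 -0.094  2.34   1.09   0.725 -0.203] tcp [ 0.355 -0.035  0.318] tipL [-0.099 -0.026  0.177] tilt 45.0 F [ 0.1 -0.  -0.1] op 0.0007163114347164692
tcp [ 0.358 -0.036  0.322] n 0.1 0.0 row {'x': 0.0081, 'y': 0.0023, 'z': -0.0004, 'ax': 0.0001, 'ay': 0.0, 'az': -0.0004}
tcp [ 0.365 -0.034  0.337] n 0.4 0.2 row {'x': 0.0332, 'y': 0.0039, 'z': -0.0105, 'ax': 0.0001, 'ay': -0.0041, 'az': -0.0004}
tcp [ 0.372 -0.033  0.351] n 0.7 0.3 row {'x': 0.0587, 'y': 0.0057, 'z': -0.0195, 'ax': 0.0, 'ay': -0.0083, 'az': -0.0004}
tcp [ 0.379 -0.031  0.366] n 1.1 0.5 row {'x': 0.0846, 'y': 0.0078, 'z': -0.0273, 'ax': 0.0, 'ay': -0.0125, 'az': -0.0004}
tcp [ 0.388 -0.03   0.38 ] n 1.4 0.7 row {'x': 0.1108, 'y': 0.0101, 'z': -0.0341, 'ax': 0.0, 'ay': -0.0166, 'az': -0.0004}
tcp [ 0.396 -0.028  0.393] n 1.7 0.9 row {'x': 0.1373, 'y': 0.0126, 'z': -0.0397, 'ax': 0.0, 'ay': -0.0208, 'az': -0.0004}
tcp [ 0.406 -0.027  0.407] n 2.0 1.0 row {'x': 0.164, 'y': 0.0154, 'z': -0.0442, 'ax': 0.0, 'ay': -0.025, 'az': -0.0004}
tcp [ 0.416 -0.025  0.419] n 2.4 1.2 row {'x': 0.1909, 'y': 0.0183, 'z': -0.04
[... 698 characters left out ...]
 {'x': 0.3527, 'y': 0.0403, 'z': -0.0425, 'ax': -0.0, 'ay': -0.0541, 'az': -0.0004}
tcp [ 0.501 -0.011  0.495] n 4.6 2.4 row {'x': 0.3793, 'y': 0.0446, 'z': -0.0375, 'ax': -0.0, 'ay': -0.0583, 'az': -0.0004}
tcp [ 0.514 -0.009  0.503] n 4.9 2.6 row {'x': 0.4056, 'y': 0.049, 'z': -0.0314, 'ax': -0.0, 'ay': -0.0625, 'az': -0.0004}
tcp [ 0.529 -0.007  0.511] n 5.2 2.8 row {'x': 0.4315, 'y': 0.0535, 'z': -0.0241, 'ax': -0.0, 'ay': -0.0666, 'az': -0.0004}
tcp [ 0.543 -0.005  0.519] n 5.5 3.0 row {'x': 0.4571, 'y': 0.0582, 'z': -0.0157, 'ax': -0.0, 'ay': -0.0708, 'az': -0.0004}
tcp [ 0.558 -0.002  0.525] n 5.8 3.1 row {'x': 0.4823, 'y': 0.063, 'z': -0.0061, 'ax': -0.0, 'ay': -0.075, 'az': -0.0004}
```

Emit:
play_rows([
  {"x":0.008,"y":0.002,"z":0,"ax":0,"ay":0,"az":0},
  {"x":0.033,"y":0.004,"z":-0.01,"ax":0,"ay":-0.004,"az":0},
  {"x":0.059,"y":0.006,"z":-0.02,"ax":0,"ay":-0.008,"az":0},
  {"x":0.085,"y":0.008,"z":-0.027,"ax":0,"ay":-0.0125,"az":0},
  {"x":0.111,"y":0.01,"z":-0.034,"ax":0,"ay":-0.0165,"az":0},
  {"x":0.137,"y":0.0125,"z":-0.04,"ax":0,"ay":-0.021,"az":0},
  {"x":0.164,"y":0.0155,"z":-0.044,"ax":0,"ay":-0.025,"az":0},
])

```text
clock: 3.0
tcp_pos: [0.4045, -0.0264, 0.4078]
orientation: [-0.053, 0.937, 0.164, 0.304]
ft_force: [-3.7, 0.7, 0.3]
opening: 0.0006
grip_force: 1.5
```

Run:
```python
from h import *
st()
for i in range(7,18):
    th=i*.05
    row(*under(th,45+30*th,-.03,15,gap=.017))
snap('scene','s2')
```

```text
t 3.0 q [-0.441 -0.124  2.039  0.588  0.846  0.472] tcp [ 0.405 -0.026  0.408] tipL [-0.072 -0.028  0.247] tilt 54.1 F [-3.7  0.7  0.3] op 0.0005575945034826663
tcp [ 0.416 -0.025  0.419] n 0.3 0.2 row {'x': 0.0264, 'y': 0.0045, 'z': -0.0046, 'ax': 0.0003, 'ay': -0.0039, 'az': -0.0004}
tcp [ 0.427 -0.023  0.432] n 0.7 0.3 row {'x': 0.0527, 'y': 0.0077, 'z': -0.0109, 'ax': 0.0003, 'ay': -0.0081, 'az': -0.0004}
tcp [ 0.438 -0.021  0.444] n 1.0 0.5 row {'x': 0.0793, 'y': 0.0111, 'z': -0.0161, 'ax': 0.0003, 'ay': -0.0122, 'az': -0.0004}
tcp [ 0.449 -0.02   0.455] n 1.3 0.7 row {'x': 0.106, 'y': 0.0147, 'z': -0.0202, 'ax': 0.0003, 'ay': -0.0164, 'az': -0.0004}
tcp [ 0.461 -0.018  0.466] n 1.6 0.9 row {'x': 0.1329, 'y': 0.0185, 'z': -0.023, 'ax': 0.0003, 'ay': -0.0206, 'az': -0.0004}
tcp [ 0.474 -0.016  0.476] n 2.0 1.0 row {'x': 0.1599, 'y': 0.0224, 'z': -0.0247, 'ax': 0.0003, 'ay': -0.0247, 'az': -0.0004}
tcp [ 0.487 -0.014  0.486] n 2.3 1.2 row {'x': 0.187, 'y': 0.0266, 'z': -0.0251, 'ax': 0.0003, 'ay': -0.0289, 'az': -0.0004}
tcp [ 0.501 -0.011  0.495] n 2.6 1.4 row {'x': 0.2139, 'y': 0.0308, 'z': -0.0244, 'ax': 0.0003, 'ay': -0.0331, 'az': -0.0004}
tcp [ 0.514 -0.009  0.503] n 2.9 1.6 row {'x': 0.2409, 'y': 0.0353, 'z': -0.0225, 'ax': 0.0002, 'ay': -0.0372, 'az': -0.0004}
tcp [ 0.529 -0.007  0.511] n 3.3 1.7 row {'x': 0.2676, 'y': 0.0398, 'z': -0.0194, 'ax': 0.0002, 'ay': -0.0414, 'az': -0.0004}
tcp [ 0.543 -0.005  0.519] n 3.6 1.9 row {'x': 0.2942, 'y': 0.0445, 'z': -0.0151, 'ax': 0.0002, 'ay': -0.0456, 'az': -0.0004}
```

View pics/s2.png

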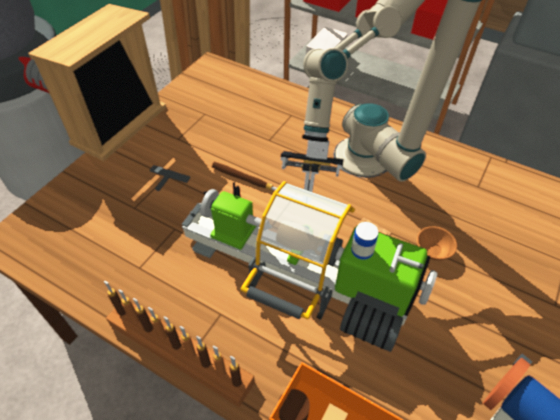

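The guard is rising on the finger, with the rail now at about (315,195), and nothing else has moved. Keep pushing.

Emit:
play_rows([
  {"x":0.028,"y":0.0045,"z":-0.005,"ax":0,"ay":-0.004,"az":0},
  {"x":0.054,"y":0.0075,"z":-0.011,"ax":0,"ay":-0.008,"az":0},
  {"x":0.081,"y":0.011,"z":-0.016,"ax":0,"ay":-0.012,"az":0},
  {"x":0.108,"y":0.015,"z":-0.02,"ax":0,"ay":-0.0165,"az":0},
  {"x":0.135,"y":0.0185,"z":-0.023,"ax":0,"ay":-0.0205,"az":0},
  {"x":0.162,"y":0.0225,"z":-0.025,"ax":0,"ay":-0.0245,"az":0},
  {"x":0.189,"y":0.0265,"z":-0.025,"ax":0,"ay":-0.029,"az":0},
  {"x":0.216,"y":0.031,"z":-0.0245,"ax":0,"ay":-0.033,"az":0},
  {"x":0.243,"y":0.035,"z":-0.0225,"ax":0,"ay":-0.037,"az":0},
  {"x":0.27,"y":0.04,"z":-0.0195,"ax":0,"ay":-0.041,"az":0},
])

```text
clock: 4.05
tcp_pos: [0.5301, -0.0072, 0.5125]
orientation: [-0.032, 0.968, 0.169, 0.182]
ft_force: [-0.4, 0.7, 0.1]
opening: 0.0005
grip_force: 0.3
```

Run:
```python
from h import *
st()
snap('scene','s3')
```

```text
t 4.05 q [-0.216  0.067  1.538  0.207  1.226  0.97 ] tcp [ 0.53  -0.007  0.513] tipL [ 0.012 -0.031  0.327] tilt 68.7 F [-0.4  0.7  0.1] op 0.0004534587020258232
```

View pics/s3.png

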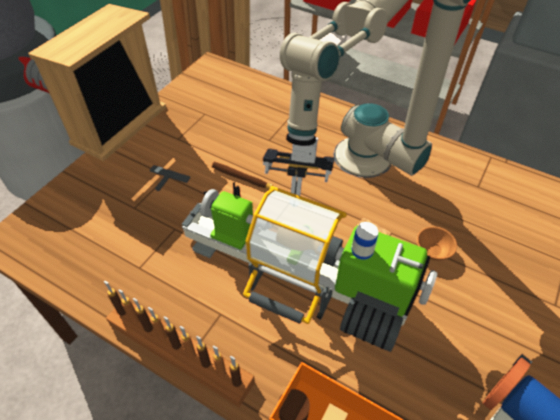

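Contact force has dropped to about 0 at roughly 0.8 rad, so the guard is past its balance point. I'll hold still and let it swing.

Emit:
play_rows([
  {"x":0,"y":0,"z":0,"ax":0,"ay":0,"az":0},
  {"x":0,"y":0,"z":0,"ax":0,"ay":0,"az":0},
  {"x":0,"y":0,"z":0,"ax":0,"ay":0,"az":0},
  {"x":0,"y":0,"z":0,"ax":0,"ay":0,"az":0},
  {"x":0,"y":0,"z":0,"ax":0,"ay":0,"az":0},
  {"x":0,"y":0,"z":0,"ax":0,"ay":0,"az":0},
  {"x":0,"y":0,"z":0,"ax":0,"ay":0,"az":0},
  {"x":0,"y":0,"z":0,"ax":0,"ay":0,"az":0},
  {"x":0,"y":0,"z":0,"ax":0,"ay":0,"az":0},
  {"x":0,"y":0,"z":0,"ax":0,"ay":0,"az":0},
])

```text
clock: 5.1
tcp_pos: [0.5306, -0.0066, 0.5111]
orientation: [-0.032, 0.968, 0.17, 0.182]
ft_force: [1.2, 0.9, -0.5]
opening: 0.0004
grip_force: 0.0
```

Run:
```python
from h import *
st()
row(lat(-.03,-.09,.37),rot(90,50)); row(lat(0,-.160,.33),rot(90,90))
snap('scene','s4')
```

```text
t 5.1 q [-0.214  0.068  1.54   0.207  1.223  0.969] tcp [ 0.531 -0.007  0.511] tipL [ 0.012 -0.03   0.326] tilt 68.7 F [ 1.2  0.9 -0.5] op 0.0004022434287408325
tcp [ 0.561 -0.045  0.569] n 1.5 4.8 row {'x': 0.0597, 'y': 0.0781, 'z': -0.0804, 'ax': 0.018, 'ay': -0.0572, 'az': -0.0964}
tcp [ 0.597 -0.112  0.529] n 2.5 9.0 row {'x': 0.0527, 'y': 0.2037, 'z': -0.0117, 'ax': 0.0386, 'ay': -0.0504, 'az': -0.2062}
```

View pics/s4.png

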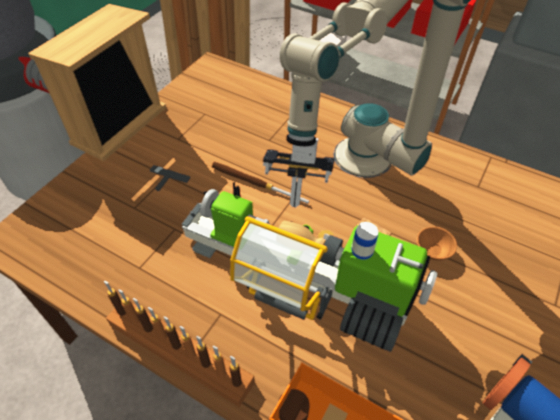

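The guard has swung on by itself: its rail is now at about (283,230), with the cup exposed at (300,232). Next, move over the gap in front of the tailstock.

Emit:
play_rows([
  {"x":0.06,"y":0.078,"z":-0.08,"ax":0.018,"ay":-0.057,"az":-0.096},
  {"x":0.06,"y":0.078,"z":-0.08,"ax":0.018,"ay":-0.057,"az":-0.096},
  {"x":0.06,"y":0.078,"z":-0.08,"ax":0.018,"ay":-0.057,"az":-0.096},
  {"x":0.053,"y":0.204,"z":-0.012,"ax":0.0386,"ay":-0.0504,"az":-0.2062},
  {"x":0.053,"y":0.204,"z":-0.012,"ax":0.0386,"ay":-0.0504,"az":-0.2062},
  {"x":0.053,"y":0.204,"z":-0.012,"ax":0.0386,"ay":-0.0504,"az":-0.2062},
  {"x":0.053,"y":0.204,"z":-0.012,"ax":0.0386,"ay":-0.0504,"az":-0.2062},
  {"x":0.053,"y":0.204,"z":-0.012,"ax":0.0386,"ay":-0.0504,"az":-0.2062},
  {"x":0.053,"y":0.204,"z":-0.012,"ax":0.0386,"ay":-0.0504,"az":-0.2062},
  {"x":0.053,"y":0.204,"z":-0.012,"ax":0.0386,"ay":-0.0504,"az":-0.2062},
])

```text
clock: 6.15
tcp_pos: [0.5979, -0.1125, 0.529]
orientation: [-0.0, 0.674, 0.739, -0.0]
ft_force: [0.3, 0.5, 0.4]
opening: 0.0005
grip_force: 0.0
```

Run:
```python
from h import *
st()
row(lat(0,-.155,.33),rot(90,90)); row(lat(0,-.155,.203),rot(90,90))
snap('top','t5')
c=snap('scene','s5')
p=lambda f:c
c=dict(np.load('pics/t5.npz'))
for u,v in ((322,165),(300,170),(310,165),(315,160)): w=world(c,u,v)-O; print(np.round([w@ex,w@ey,w[2]],3),c['img'][v,u])
```

```text
t 6.15 q [-0.3    0.289  1.187 -0.     1.666 -0.391] tcp [ 0.598 -0.113  0.529] tipL [ 0.   -0.16  0.33] tilt 90.0 F [0.3 0.5 0.4] op 0.0004984937938296388
tcp [ 0.597 -0.107  0.529] n 0.1 0.0 row {'x': 0.0086, 'y': -0.0007, 'z': -0.0, 'ax': -0.0001, 'ay': 0.0, 'az': 0.0006}
tcp [ 0.597 -0.107  0.402] n 2.5 0.0 row {'x': 0.0087, 'y': -0.0006, 'z': 0.2116, 'ax': -0.0001, 'ay': 0.0, 'az': 0.0006}
[-0.112 -0.177  0.716] [219 223 177]
[-0.064 -0.156  0.469] [74 73 74]
[-0.055 -0.179  0.47 ] [89 85 79]
[-0.103 -0.167  0.717] [153 147 130]
```

View pics/t5.png

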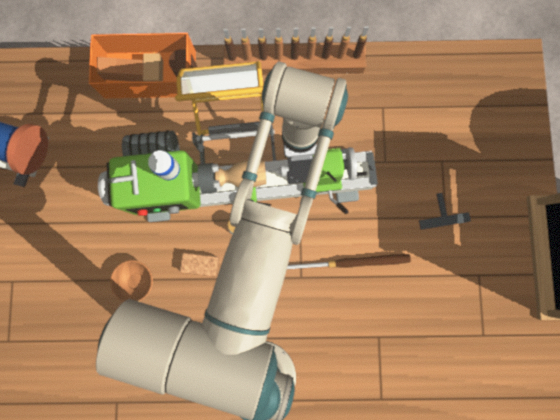

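The guard is fully open (its frame is at (220,80)), and the cup is bare at (237,175). The arm stands over the quill gap at about (295,165). Lower in front of the tailstock face.

Emit:
play_rows([
  {"x":0.009,"y":0,"z":0.05,"ax":0,"ay":0,"az":0},
  {"x":0.009,"y":0,"z":0.11,"ax":0,"ay":0,"az":0},
  {"x":0.009,"y":0,"z":0.16,"ax":0,"ay":0,"az":0},
  {"x":0.009,"y":0,"z":0.2,"ax":0,"ay":0,"az":0},
  {"x":0.009,"y":0,"z":0.211,"ax":0,"ay":0,"az":0},
  {"x":0.009,"y":0,"z":0.211,"ax":0,"ay":0,"az":0},
])

```text
clock: 6.85
tcp_pos: [0.597, -0.1072, 0.4019]
orientation: [-0.001, 0.676, 0.737, -0.0]
ft_force: [0.1, -0.6, 0.5]
opening: 0.0005
grip_force: 0.0
```

Run:
```python
from h import *
st(); row(lat(0,-.175,.203),rot(90,90)); row(lat(0,-.255,.203),rot(90,90))
```

```text
t 6.85 q [-0.292  0.326  1.439  0.     1.379 -0.379] tcp [ 0.597 -0.107  0.402] tipL [-0.    -0.155  0.203] tilt 89.9 F [ 0.1 -0.6  0.5] op 0.0005456074184689939
tcp [ 0.599 -0.127  0.402] n 0.4 0.0 row {'x': -0.0337, 'y': -0.0, 'z': -0.0001, 'ax': -0.0003, 'ay': -0.0001, 'az': -0.0001}
tcp [ 0.606 -0.207  0.402] n 2.0 0.0 row {'x': -0.167, 'y': -0.0, 'z': -0.0002, 'ax': -0.0003, 'ay': -0.0001, 'az': -0.0001}
```

Emit:
play_rows([
  {"x":-0.015,"y":0,"z":0,"ax":0,"ay":0,"az":0},
  {"x":-0.03,"y":0,"z":0,"ax":0,"ay":0,"az":0},
  {"x":-0.04,"y":0,"z":0,"ax":0,"ay":0,"az":0},
  {"x":-0.055,"y":0,"z":0,"ax":0,"ay":0,"az":0},
  {"x":-0.07,"y":0,"z":0,"ax":0,"ay":0,"az":0},
  {"x":-0.085,"y":0,"z":0,"ax":0,"ay":0,"az":0},
  {"x":-0.1,"y":0,"z":0,"ax":0,"ay":0,"az":0},
  {"x":-0.115,"y":0,"z":0,"ax":0,"ay":0,"az":0},
  {"x":-0.13,"y":0,"z":0,"ax":0,"ay":0,"az":0},
  {"x":-0.14,"y":0,"z":0,"ax":0,"ay":0,"az":0},
])

```text
clock: 7.85
tcp_pos: [0.6048, -0.1908, 0.4044]
orientation: [0.0, 0.676, 0.737, 0.002]
ft_force: [0.9, 7.1, 4.4]
opening: 0.0004
grip_force: 2.8
```

Run:
```python
from h import *
st(); row(lat(0,-.275,.203),rot(90,90))
```

```text
t 7.85 q [-0.416  0.365  1.373  0.003  1.402 -0.504] tcp [ 0.605 -0.191  0.404] tipL [ 0.001 -0.238  0.205] tilt 89.8 F [0.9 7.1 4.4] op 0.00044303820339923147
tcp [ 0.607 -0.227  0.402] n 0.7 0.0 row {'x': -0.0605, 'y': -0.0008, 'z': 0.0039, 'ax': 0.0005, 'ay': -0.0003, 'az': -0.0}
```

Emit:
play_rows([
  {"x":-0.012,"y":0,"z":0,"ax":0,"ay":0,"az":0},
  {"x":-0.025,"y":0,"z":0,"ax":0,"ay":0,"az":0},
  {"x":-0.037,"y":0,"z":0,"ax":0,"ay":0,"az":0},
  {"x":-0.047,"y":0,"z":0,"ax":0,"ay":0,"az":0},
  {"x":-0.055,"y":0,"z":0,"ax":0,"ay":0,"az":0},
])

```text
clock: 8.35
tcp_pos: [0.6076, -0.2234, 0.4043]
orientation: [0.0, 0.676, 0.737, 0.002]
ft_force: [0.2, 5.1, 5.0]
opening: 0.0005
grip_force: 2.8
```

Run:
```python
from h import *
st()
```

```text
t 8.35 q [-0.461  0.385  1.341  0.003  1.413 -0.548] tcp [ 0.608 -0.223  0.404] tipL [ 0.001 -0.271  0.205] tilt 89.8 F [0.2 5.1 5. ] op 0.000456498022175353
```

Still sliding freely. Take small steps until it meets the stop.

Emit:
play_rows([
  {"x":-0.005,"y":0,"z":0,"ax":0,"ay":0,"az":0},
  {"x":-0.01,"y":0,"z":0,"ax":0,"ay":0,"az":0},
  {"x":-0.01,"y":0,"z":0,"ax":0,"ay":0,"az":0},
])

```text
clock: 8.65
tcp_pos: [0.608, -0.2267, 0.4042]
orientation: [-0.003, 0.675, 0.737, 0.004]
ft_force: [-0.6, 13.6, 7.3]
opening: 0.0004
grip_force: 6.4
```

Emit:
play_rows([
  {"x":-0.004,"y":0,"z":0,"ax":0,"ay":0,"az":0},
  {"x":-0.008,"y":0,"z":0,"ax":0,"ay":0,"az":0},
  {"x":-0.008,"y":0,"z":0,"ax":0,"ay":0,"az":0},
])

```text
clock: 8.95
tcp_pos: [0.6082, -0.2284, 0.4043]
orientation: [-0.006, 0.675, 0.738, 0.007]
ft_force: [-0.5, 20.8, 10.1]
opening: 0.0006
grip_force: 10.6
```

Force rises to 21 N at a tip y of about -0.276, where the stop was predicted. Back off and lift away.

Emit:
play_rows([
  {"x":0.02,"y":0,"z":0,"ax":0,"ay":0,"az":0},
  {"x":0.04,"y":0,"z":0,"ax":0,"ay":0,"az":0},
  {"x":0.04,"y":0,"z":-0.08,"ax":0,"ay":0,"az":0},
  {"x":0.04,"y":0,"z":-0.16,"ax":0,"ay":0,"az":0},
  {"x":0.04,"y":0,"z":-0.22,"ax":0,"ay":0,"az":0},
  {"x":0.04,"y":0.08,"z":-0.22,"ax":0,"ay":0,"az":0},
  {"x":0.04,"y":0.16,"z":-0.22,"ax":0,"ay":0,"az":0},
  {"x":0.04,"y":0.24,"z":-0.22,"ax":0,"ay":0,"az":0},
  {"x":0.04,"y":0.3,"z":-0.22,"ax":0,"ay":0,"az":0},
  {"x":0.04,"y":0.3,"z":-0.22,"ax":0,"ay":0,"az":0},
])

```text
clock: 9.95
tcp_pos: [0.7907, -0.1953, 0.5281]
orientation: [-0.002, 0.675, 0.738, -0.001]
ft_force: [-0.3, -1.1, -0.6]
opening: 0.0004
grip_force: 0.0
```

Run:
```python
from h import *
st(); c=snap('scene','s6'); t=snap('top','t6')
cv2.imwrite('pics/f6.png',cv2.hconcat([cv2.imread('pics/s6.png')[120:340,150:450],cv2.imread('pics/t6.png')[20:240,80:480]]))
```

```text
t 9.95 q [-3.270e-01  6.830e-01  5.230e-01 -1.000e-03  1.939e+00 -4.160e-01] tcp [ 0.791 -0.195  0.528] tipL [ 0.185 -0.259  0.329] tilt 89.8 F [-0.3 -1.1 -0.6] op 0.00043914408872288823
```

View pics/f6.png

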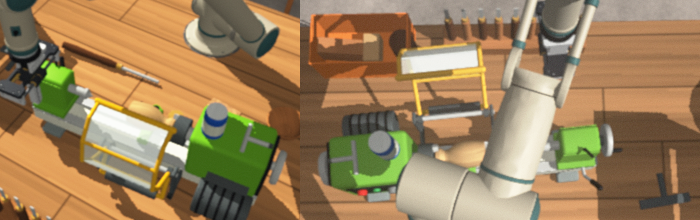

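The guard stays open and the cup, tin and key are in place. The tailstock has moved to the end of the bed, at top-view pixel (357,162). Check its position numerically.

Run:
```python
from h import *
c=dict(np.load('pics/t6.npz')); hsv=cv2.cvtColor(c['img'],cv2.COLOR_RGB2HSV)
v,u=np.where((hsv[...,0]>40)&(hsv[...,0]<75)&(hsv[...,1]>120)); k=u>300
w=np.array([world(c,a,b) for a,b in zip(u[k],v[k])])-O; w=w[abs(w[:,2]-.222)<.008]; print(len(w),np.percentile(w@ey,[1,50,99]),np.percentile(w@ex,[1,99]))
```

```text
923 [-0.38663528 -0.33510588 -0.28641426] [-0.03378432  0.03522654]
```

```bash
python3 -c "
from plant import r
print(r.hand_in())"
```

```text
the job is handed in; nothing more can be done
None
```

I handed the job in: the guard stays up at its open stop and the tailstock is back against its end stop. The cup and the loose things looked undisturbed in the last pictures, and it took about 10 s of robot time.

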